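# Rest the gauge on its stand and clip the carrier shut

### The arm

A 7-joint arm with a two-finger parallel gripper is mounted at the origin on the work surface. World frame = base frame: x ahead of the robot, y to its left, z up, the work surface at z = 0. Lengths are in m, angles in rad, forces in N, time in s.
With the tool pointing down it reaches from about 0.425 to 0.95 m from the base axis. Payload 4.7 kg.
Tool frame: the origin (TCP) lies midway between the tips of the shut fingers; the grasp point (between the pads) lies robot.grip_depth behind it (robot.grip_depth is the distance from the TCP to the grasp point, in m); z points along the fingers, y is the direction in which the jaws open and shut (so a half turn about z gives the same grasp; the last joint's range is limited). The gripper opens to 87 mm and grips with 3 to 60 N. Pads are 19 mm wide; open, the fingers measure 117 mm over their backs; the gripper's body (75 mm by 190 mm) begins 51 mm behind the grasp point.
Start: joints at [1.192, 0.469, -0.049, 1.532, 0.024, 1.141, -0.082], TCP at [0.231, -0.634, 0.223] pointing down, gripper open.
Joint ranges: [-2.59, 2.59], [-0.33, 1.99], [-1.39, 1.29], [0.1, 2.45], [-1.04, 4.18], [0.21, 1.99], [-2.66, 2.66]. Speed limits (rad/s): [2.57, 2.57, 3.14, 3.14, 3.14, 3.14, 3.14].

### API

Orientations are given as a 3x3 rotation matrix whose columns are the frame's x, y, z axes.
In Python, from plant import robot, viewer, workorder gives the robot as it stands.
- The arm moves only by the shell command python3 -m jog 'ROWS' [OPENING] [FORCE]. ROWS is JSON, a list of rows, each a list of 6 numbers: the shift along the tool's x, y, z in mm, then the turn, a rotation vector about the tool's x, y, z in degrees. In form: [[tx, ty, tz, ax, ay, az], ...]. A call has exactly 10 rows; each row is the pose to reach, as a shift and turn from the pose measured when the call began, along the tool's axes at that moment; what a row does not reach only later rows make up. A row lasts 1/10 s, in which the tool goes at most 50 mm and 8.59 degrees, less where a joint would pass 70% of its speed; a pose out of reach is approached as far as the arm can. A call with a gripper value outside its range is refused whole. OPENING is the finger opening in mm, from 0 to 87, set as the call begins (- or left out, the last holds). The fingers move at their own pace and stop on an object; FORCE is the grip in N (left out, the last holds). Time passes only in rows, so rows that repeat a pose let the fingers close, or fill a call up. It gives the time, the measured TCP pose, the force and the opening at its end, in the units of the state.
- robot.state(): the state, without advancing time (a new reading comes with each control period).
- viewer.snapshot(name): name is "scene" or "side" or "wrist"; returns the picture (400x640x3 uint8, red, green, blue); there is no depth.
- viewer.camera_info(name): a dict with "vertical_fov" (degrees; the focal length in pixels is half the picture's height over the tangent of half this angle, whatever the lens; pixels are square), "cx", "cy" (the principal point, pixels), "rvec" (rotation vector, rad) and "tvec" (3), from world to camera coordinates, as OpenCV has them. Camera axes: x right, y down, z forward; pixel columns grow to the right and rows downward; lengths in m; the calibration is good to about 2 mm. The wrist camera is an equidistant fisheye: a pixel r from the principal point sees the ray r / f radians off the axis. A picture is of the moment at which its call begins: read the wrist's pose just before it. camera_info takes no time and is no camera call; for the wrist camera it gives the pose at the moment of the call.
- workorder.job_done(): hands the job in, once; it reports no verdict.
The state is a dict: "clock": time; "joint_positions": joint angles; "qvel": joint speeds; "joint_torque": joint torques, N m; "tcp_pos": TCP position; "orientation": TCP orientation; "wrist_force": force on the tool from outside, world axes, zero at the start; "wrist_torque": the same for the moment, N m; "opening": finger opening in m.
Only numpy, scipy, OpenCV 4.12 (cv2) and the standard library are available. Lean on these libraries where they do the work, as an engineer would, in place of code of your own. Each camera call takes 0.05 s, during which the arm holds its last target.

### The job

The slot check is finished: take the gauge plate out of the open carrier and lean it against the sloped backstop of the stand, its lower edge on the ledge and squared to it. Then lay the cover on the carrier and press it on corner by corner until all four clips have snapped and every corner is fully home. Leave the other things on the bench where they are.

Things in the scene. Friction and masses are not known exactly. Their poses are not given: they have to be found in the camera images.
- carrier: Grey open tray (carrier), fixed to the bench, 156 (x) x 114 (y) mm, rim 34 mm high. Origin: centre of its underside on the bench, z up. An 11 mm wide, 25 mm deep slot across its middle (along y) holds the gauge. A black sprung clip stands at each corner, beside the long sides (x +-55, y about +-60 mm); flared guide fins at the ends (55 mm high) and mid-sides (69 mm high).
- carrier_seat (a point): Centre of the carrier's mouth at rim height, where the cover's underside centre lies when home. The cover fits with its x axis along the carrier's, either way round. Lowered level within about 4 mm, it rests on the clips' lead-ins, underside 8 to 15 mm above this; then each pad, pushed 8 to 14 mm down, takes 5 to 13 N to snap its corner home. Pushing the middle clips nothing.
- clip0 (a point): Nose tip of the sprung clip at the carrier's +x +y corner; the other three mirror it. The 16 mm wide noses overhang the home cover's edge by a few mm; their flared lead-in tops reach 59 mm above the bench. They spring outward as a corner is pressed down, then snap back over it and hold it.
- cover_grip (a point): The white cover: a 160 (x) x 120 (y) mm panel, 6 mm thick, lying flat on the bench the right way up. A grip bar 70 mm long (along x), 18 mm wide (y) and 30 mm high stands in its middle. This point is the bar's centre, 21 mm above the cover's underside (bar top: 36 mm); axes those of the cover, z up. Mass about 0.22 kg. Its four corners are springy hinged wings, each with a round press pad.
- gauge_center (a point): The gauge: a flat aluminium plate 8 (x) x 90 (y) x 100 (z) mm, about 0.19 kg, with dark vertical marks on both faces. It starts upright in the carrier's slot, its lower edge 5 mm above the bench, about 80 mm of it out of the slot. This point is its centre; x is its thickness, z runs up along the plate. Both faces are alike.
- stand: Sloped steel stand, fixed. Origin: middle of its backstop's foot line, at bench height; y along it. The backstop (120 mm wide, 55 mm up the slope) leans 20 degrees from vertical towards -x. In front (+x) a ledge, 12 mm above the bench and 14 mm deep, ends in a lip 9 mm high, 6 mm thick. The leaning gauge stands on the ledge, its 90 mm edge along y; its top 45 mm stand clear of the backstop.
- stand_rest (a point): Where the gauge's centre lies when it leans flat on the backstop: 13 mm towards -x from the foot line and 60 mm above the bench. Axes those of the stand: y along the ledge. Let go, the gauge's foot may slide out a few mm to the lip, so that it leans 20 to 27 degrees.
- pad0 (a point): Centre of the top of the round press pad (22 mm across, 12 mm high) on the cover's +x +y corner wing, 55 mm along x and 46 mm along y from the cover's middle. It stands 18 mm above the cover's underside when flat; 52 mm above the bench when its corner is home on the carrier, about 60 mm or more when it is not clipped.
- pad1 (a point): Centre of the top of the round press pad (22 mm across, 12 mm high) on the cover's -x +y corner wing, 55 mm along x and 46 mm along y from the cover's middle. It stands 18 mm above the cover's underside when flat; 52 mm above the bench when its corner is home on the carrier, about 60 mm or more when it is not clipped.
- pad2 (a point): Centre of the top of the round press pad (22 mm across, 12 mm high) on the cover's -x -y corner wing, 55 mm along x and 46 mm along y from the cover's middle. It stands 18 mm above the cover's underside when flat; 52 mm above the bench when its corner is home on the carrier, about 60 mm or more when it is not clipped.
- pad3 (a point): Centre of the top of the round press pad (22 mm across, 12 mm high) on the cover's +x -y corner wing, 55 mm along x and 46 mm along y from the cover's middle. It stands 18 mm above the cover's underside when flat; 52 mm above the bench when its corner is home on the carrier, about 60 mm or more when it is not clipped.
- coin_box: Bystander, to be left alone: a round flat box, 78 mm across, 20 mm high.
- small_box: Bystander, to be left alone: a small square box, 63 mm square, 28 mm high.
- bottle: Bystander, to be left alone: a white jar, 60 mm across, 100 mm high.
- driver: Bystander, to be left alone: a screwdriver lying down, 160 mm long (origin: centre of its underside).
- tape_core: Bystander, to be left alone: an empty ring core, 90 mm across, 25 mm high.
- parts_tray: Bystander, to be left alone: a divided open tray, 100 x 140 x 28 mm.
- flat_box: Bystander, to be left alone: a closed flat square box, 115 mm square, 32 mm high.
Mind the look-alikes: they are no part of the job. Leave any pink look-alike of the part that bears cover_grip alone.

How it is judged:
On the way, in this order (a step that is already met when the one before it is completed fails the run):
1. the gauge leans on the backstop, let go (angle between gauge_center's own z axis and vertical between 0.2 and 0.56 rad and distance between gauge_center and stand_rest below 0.022 m and angle between the y axis of gauge_center and the y axis of stand, either way round below 0.15 rad and contact force between gauge and the fingers below 0.1 N and contact force between gauge and stand above 0.3 N and linear speed of gauge below 0.02 m/s), for 0.2 s.
2. the cover is on the carrier with one or more corners clipped home while another is still up (corner by corner) (((z of pad0 in the frame of carrier between 0.0475 and 0.0545 m and horizontal distance between cover_grip and carrier below 0.008 m) or (z of pad1 in the frame of carrier between 0.0475 and 0.0545 m and horizontal distance between cover_grip and carrier below 0.008 m) or (z of pad2 in the frame of carrier between 0.0475 and 0.0545 m and horizontal distance between cover_grip and carrier below 0.008 m) or (z of pad3 in the frame of carrier between 0.0475 and 0.0545 m and horizontal distance between cover_grip and carrier below 0.008 m)) and not ((z of pad0 in the frame of carrier between 0.0475 and 0.0545 m and horizontal distance between cover_grip and carrier below 0.008 m) and (z of pad1 in the frame of carrier between 0.0475 and 0.0545 m and horizontal distance between cover_grip and carrier below 0.008 m) and (z of pad2 in the frame of carrier between 0.0475 and 0.0545 m and horizontal distance between cover_grip and carrier below 0.008 m) and (z of pad3 in the frame of carrier between 0.0475 and 0.0545 m and horizontal distance between cover_grip and carrier below 0.008 m))), for 0.2 s.
At the end, for the whole second after the job is handed in: Gauge let go, at rest, leaning 0.2 to 0.56 rad on the backstop, centre within 22 mm of stand_rest, width within 0.15 rad of the ledge. Cover at rest on the carrier within 8 mm and 0.08 rad, all four pads 47.5 to 54.5 mm above the carrier's underside (all of step 1 and z of pad0 in the frame of carrier between 0.0475 and 0.0545 m and horizontal distance between each of cover_grip, cover_grip, cover_grip, cover_grip and carrier below 0.008 m and z of pad1 in the frame of carrier between 0.0475 and 0.0545 m and z of pad2 in the frame of carrier between 0.0475 and 0.0545 m and z of pad3 in the frame of carrier between 0.0475 and 0.0545 m and angle between the x axis of cover_grip and the x axis of carrier, either way round below 0.08 rad and linear speed of cover below 0.02 m/s); the robot touches nothing.
It fails at once if a bystander is moved by more than 30 mm (distance of any of coin_box, small_box, bottle, driver, tape_core, parts_tray, flat_box from where it was at the start of the episode above 0.03 m).
It also fails if it takes over 72 s, if anything falls off the work surface, if the arm or the gripper's body presses on something with over 40 N, if the wrist force passes 120 N, or if a joint passes its speed limit or range.

## Working session

There is one attempt and no reset: what is moved stays moved. The work goes in short steps, Python scripts to look and compute and a shell command to move; the robot and the scene stay as the last step left them, time stands still between calls to the robot, and variables do not carry over. Pictures are saved under pics/ and viewed, and the job is handed in when it is done.

```bash
ls; mkdir -p pics
python3 - <<'E'
from plant import robot, viewer, workorder
import cv2
s=robot.state(); print(s['clock'],s['tcp_pos'],s['orientation'],s['wrist_force'],s['opening'],robot.grip_depth)
for n in ["scene","side","wrist"]:
    i=viewer.camera_info(n); print(n,i)
    cv2.imwrite(f"pics/{n}0.png",viewer.snapshot(n)[:,:,::-1])
E
```

```text
pics
0.0 [ 0.23115456 -0.63355426  0.22146499] [[ 9.39417962e-01  3.42773019e-01 -7.41125775e-04]
 [ 3.42773813e-01 -9.39416199e-01  1.82185441e-03]
 [-7.17430221e-05 -1.96552126e-03 -9.99998066e-01]] [ 0.25797622 -0.05124781 -1.05285929] 0.08711982716293125 0.0187
scene {'vertical_fov': 45.89412391287836, 'cx': 321.0743020324278, 'cy': 188.386587685063, 'rvec': array([ 1.49832079,  1.87123902, -0.92789142]), 'tvec': array([ 0.09338048, -0.26951365,  1.57384762])}
side {'vertical_fov': 46.933943484160324, 'cx': 315.83562198338285, 'cy': 207.50328603772425, 'rvec': array([ 0.60845389, -2.49668895,  1.38548373]), 'tvec': array([0.51462598, 0.20145335, 0.92761432])}
wrist {'vertical_fov': 65.70646984690485, 'cx': 316.750939777462, 'cy': 203.60403126675357, 'rvec': array([-2.39948076,  1.67857527,  0.21385462]), 'tvec': array([-0.67466721, -0.03017748,  0.39040446])}
```

View pics/scene0.png

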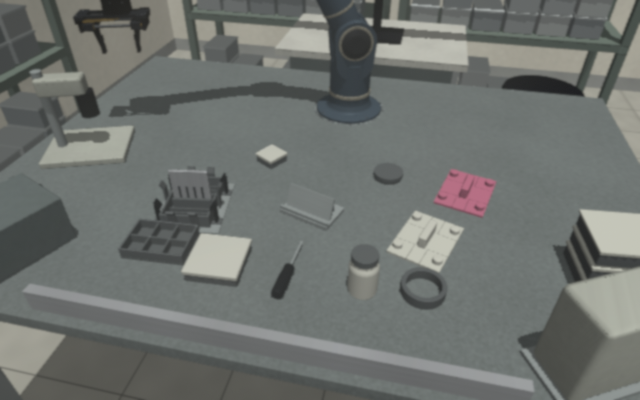

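View pics/side0.png

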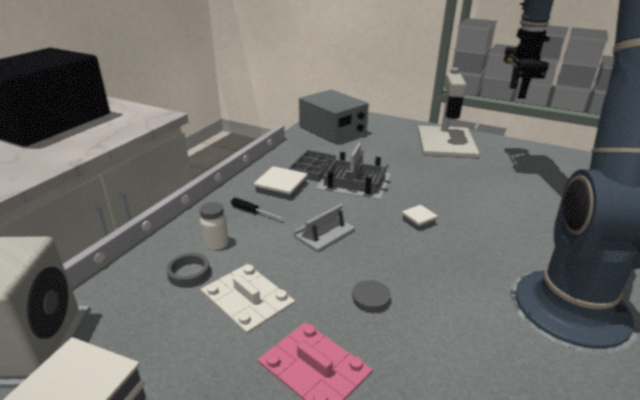

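View pics/wrist0.png

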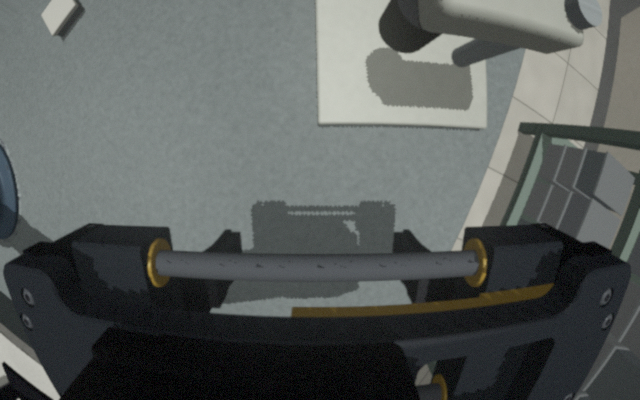

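```bash
cat > h.py <<'E'
import numpy as np, cv2
from plant import robot, viewer
def cam(n):
    i=viewer.camera_info(n); R=cv2.Rodrigues(np.array(i['rvec']))[0]; t=np.array(i['tvec']); f=200/np.tan(np.radians(i['vertical_fov'])/2)
    return dict(R=R,t=t,f=f,cx=i['cx'],cy=i['cy'],fish=(n=='wrist'))
def proj(c,P):
    p=np.atleast_2d(P)@c['R'].T+c['t']
    if c['fish']:
        th=np.arctan2(np.hypot(p[:,0],p[:,1]),p[:,2]); r=np.hypot(p[:,0],p[:,1])+1e-12
        return np.c_[c['cx']+c['f']*th*p[:,0]/r,c['cy']+c['f']*th*p[:,1]/r]
    return np.c_[c['cx']+c['f']*p[:,0]/p[:,2],c['cy']+c['f']*p[:,1]/p[:,2]]
def ray(c,uv):
    d=np.array([(uv[0]-c['cx'])/c['f'],(uv[1]-c['cy'])/c['f'],1.])
    if c['fish']:
        r=np.hypot(d[0],d[1])+1e-12; d=np.array([d[0]/r*np.sin(r),d[1]/r*np.sin(r),np.cos(r)])
    return -c['R'].T@c['t'], c['R'].T@d
def atz(c,uv,z):
    o,d=ray(c,uv); return o+d*(z-o[2])/d[2]
def rz(a): return np.array([[np.cos(a),-np.sin(a),0],[np.sin(a),np.cos(a),0],[0,0,1]])
def save(name,img,box=None,s=1):
    if box: img=img[box[1]:box[3],box[0]:box[2]]
    cv2.imwrite('pics/'+name,cv2.resize(img,None,fx=s,fy=s,interpolation=cv2.INTER_CUBIC)[:,:,::-1])
E
python3 - <<'E'
from h import *
for n,b in [('scene',(140,150,350,290)),('side',(285,135,395,250)),('scene',(370,160,500,310))]:
    im=cv2.imread(f'pics/{n}0.png')[:,:,::-1]
    save(f'crop_{n}_{b[0]}.png',im,b,3.7)
c=cam('scene');d=cam('side')
for uv,z in [((427,238),0.02),((466,191),.02),((192,200),.03),((312,212),.01),((363,290),0),((423,288),0),((285,270),0),((388,173),0.02),((271,155),.028),((218,255),.032),((160,240),.028)]: print(uv,atz(c,uv,z).round(3))
for uv,z in [((247,290),0.02),((357,175),.03),((325,235),.01)]: print('side',uv,atz(d,uv,z).round(3))
E
```

```text
(427, 238) [0.61  0.277 0.02 ]
(466, 191) [0.414 0.365 0.02 ]
(192, 200) [ 0.611 -0.276  0.03 ]
(312, 212) [0.567 0.008 0.01 ]
(363, 290) [0.77 0.16 0.  ]
(423, 288) [0.738 0.277 0.   ]
(285, 270) [ 0.752 -0.007  0.   ]
(388, 173) [0.38  0.168 0.02 ]
(271, 155) [ 0.378 -0.152  0.028]
(218, 255) [ 0.771 -0.144  0.032]
(160, 240) [ 0.753 -0.285  0.028]
side (247, 290) [0.594 0.277 0.02 ]
side (357, 175) [ 0.582 -0.269  0.03 ]
side (325, 235) [0.544 0.018 0.01 ]
```

View pics/crop_scene_140.png

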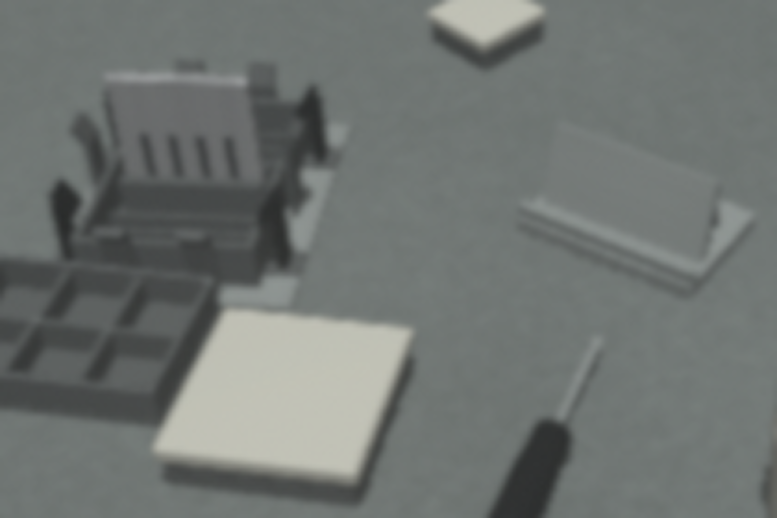

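View pics/crop_side_285.png

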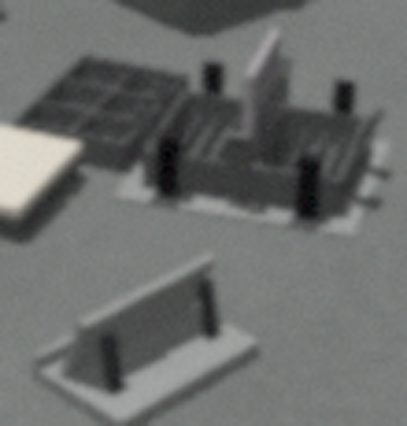

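View pics/crop_scene_370.png

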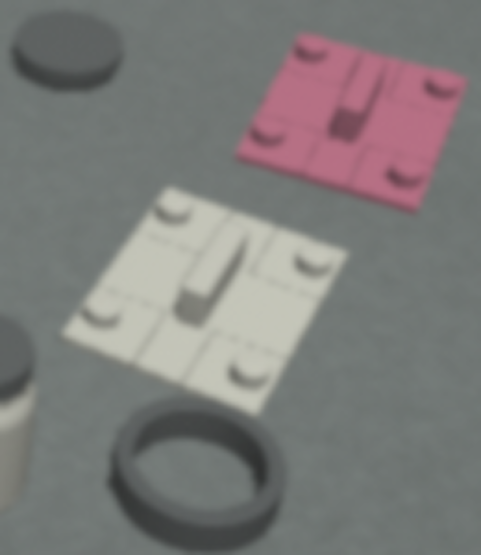

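Run:
```python
from h import *
c=cam('scene');d=cam('side');w=cam('wrist')
s=robot.state();R=np.array(s['orientation']);p=np.array(s['tcp_pos'])
o=-w['R'].T@w['t']; print('wristcam in tool',(R.T@(o-p)).round(4)); print((R.T@w['R'].T).round(3)); print('tcp px',proj(w,p))
q=[atz(c,uv,.006) for uv in [(415.4,210.5),(464.6,227.6),(440.3,272.2),(386.8,250)]]
q=np.array(q);print(q.round(3),q.mean(0).round(4)); 
for a,b in [(0,1),(1,2),(2,3),(3,0)]: v=q[b]-q[a]; print(np.hypot(*v[:2]).round(3),np.degrees(np.arctan2(v[1],v[0])).round(1))
def seg(n,a,b,z):
    A=atz(n,a,z);B=atz(n,b,z);v=B-A;print(A.round(3),B.round(3),((A+B)/2).round(4),np.hypot(*v[:2]).round(4),np.degrees(np.arctan2(v[1],v[0])).round(1))
print('gauge');seg(c,(168.9,170.3),(206.8,171.6),.105)
print('stand');seg(c,(290.5,183),(334.6,199.2),.052);seg(c,(280,206.8),(328.4,223),.021)
seg(d,(285+75/3.7,135+330/3.7),(285+212/3.7,135+260/3.7),.052)
seg(d,(285+260/3.7,135+65/3.7),(285+282/3.7,135+30/3.7),.105)
```

```text
wristcam in tool [ 0.068   0.0004 -0.1632]
[[-0.    -0.968 -0.249]
 [ 1.    -0.     0.001]
 [-0.001 -0.249  0.968]]
tcp px [[315.96109755 247.91811152]]
[[0.502 0.248 0.006]
 [0.539 0.362 0.006]
 [0.693 0.31  0.006]
 [0.652 0.195 0.006]] [0.5964 0.2786 0.006 ]
0.12 72.0
0.162 -18.7
0.122 -109.4
0.159 160.6
gauge
[ 0.606 -0.323  0.105] [ 0.591 -0.236  0.105] [ 0.5982 -0.2792  0.105 ] 0.0885 99.6
stand
[ 0.521 -0.057  0.052] [0.56  0.06  0.052] [0.5405 0.0016 0.052 ] 0.1226 71.8
[ 0.578 -0.068  0.021] [0.61  0.056 0.021] [ 0.5942 -0.0059  0.021 ] 0.1278 75.7
[0.579 0.054 0.052] [ 0.537 -0.064  0.052] [ 0.5582 -0.0051  0.052 ] 0.1249 -109.7
[ 0.587 -0.258  0.105] [ 0.597 -0.326  0.105] [ 0.5924 -0.292   0.105 ] 0.0684 -81.7
```

Run:
```python
from h import *
c=cam('scene');d=cam('side')
for uv in [(42,163),(125,160),(134,128),(65,130),(62,143)]: print(atz(c,uv,.01).round(3))
for uv in [(418,130),(475,128),(478,153),(424,155)]: print('s',atz(d,uv,.01).round(3))
# pole height: pole foot ~ (62,143), top (40,72)
for z in (.1,.15,.2,.25): print(z,atz(c,(85,80),z).round(3), atz(d,(455,72),z).round(3))
```

```text
[ 0.529 -0.755  0.01 ]
[ 0.465 -0.544  0.01 ]
[ 0.301 -0.612  0.01 ]
[ 0.358 -0.807  0.01 ]
[ 0.426 -0.768  0.01 ]
s [ 0.535 -0.731  0.01 ]
s [ 0.354 -0.85   0.01 ]
s [ 0.303 -0.634  0.01 ]
s [ 0.457 -0.535  0.01 ]
0.1 [ 0.198 -0.819  0.1  ] [ 0.528 -1.226  0.1  ]
0.15 [ 0.294 -0.737  0.15 ] [ 0.494 -1.041  0.15 ]
0.2 [ 0.39  -0.656  0.2  ] [ 0.461 -0.856  0.2  ]
0.25 [ 0.485 -0.574  0.25 ] [ 0.427 -0.671  0.25 ]
```

```bash
python3 -m jog '[[22,-31,-20,0,0,0],[44,-62,-40,0,0,-6],[65,-94,-60,0,0,-12],[87,-125,-80,0,0,-18],[109,-156,-100,0,0,-24],[150,-154,-100,0,0,-30],[190,-152,-98,0,0,-36],[230,-150,-95,0,0,-42],[277,-148,-90,0,0,-48],[277,-148,-90,0,0,-50]]' 87
```

```text
clock: 1.15
tcp_pos: [0.4469, -0.3946, 0.3106]
orientation: [[0.329, 0.944, 0.002], [0.944, -0.329, 0.006], [0.006, 0.0, -1.0]]
wrist_force: [-0.8, 0.4, -0.2]
opening: 0.0869
```

```bash
cat > to.py <<'E'
# print shift (mm) and rotvec(deg) in tool axes from current pose to target
from h import *
from scipy.spatial.transform import Rotation as Ro
def to(P,Rt):
    s=robot.state();R=np.array(s['orientation']);p=np.array(s['tcp_pos'])
    print('now',s['clock'],p.round(4),'F',np.round(s['wrist_force'],2),'op',round(s['opening'],4))
    print('shift',(R.T@(np.array(P)-p)*1000).round(1),'turn',Ro.from_matrix(R.T@Rt).as_rotvec(degrees=True).round(1))
def down(yaw): # tool z down, tool x at yaw deg
    a=np.radians(yaw); x=np.array([np.cos(a),np.sin(a),0]);z=np.array([0,0,-1.]);return np.c_[x,np.cross(z,x),z]
E
python3 -c "
from to import *
to([.609,-.361,.30],down(99.5))"
```

```text
now 1.15 [ 0.4469 -0.3946  0.3106] F [-0.81  0.41 -0.21] op 0.0869
shift [ 85.  142.   11.2] turn [  0.1  -0.3 -28.7]
```

```bash
python3 -m jog '[[20,35,3,0,0,-5],[42,70,6,0,-0.1,-10],[62,105,9,0,-0.2,-16],[85,142,11,0,-0.3,-22],[85,142,11,0,-0.3,-28.7],[85,142,11,0,-0.3,-28.7],[85,142,11,0,-0.3,-28.7],[85,142,11,0,-0.3,-28.7],[85,142,11,0,-0.3,-28.7],[85,142,11,0,-0.3,-28.7]]'
python3 - <<'E'
from h import *
import pickle
w=cam('wrist');im=viewer.snapshot('wrist');pickle.dump(w,open('w1.pkl','wb'));save('w1.png',im)
E
```

```text
clock: 2.15
tcp_pos: [0.6084, -0.3615, 0.3007]
orientation: [[-0.163, 0.987, 0.002], [0.987, 0.163, -0.0], [-0.0, 0.002, -1.0]]
wrist_force: [-0.2, 0.7, 0.2]
opening: 0.0871
```

View pics/w1.png

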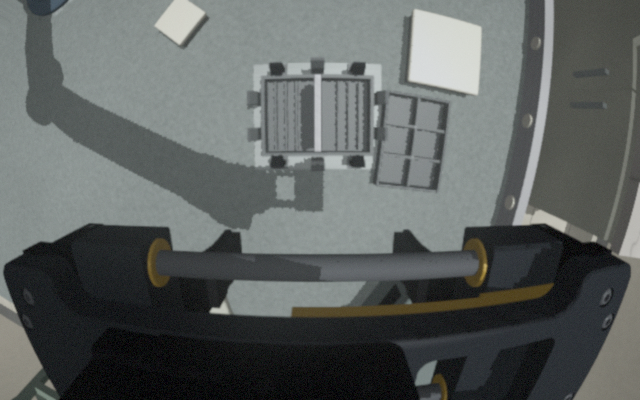

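Run:
```python
from h import *
im=cv2.imread('pics/w1.png')[:,:,::-1]
save('w1c.png',im,(240,50,400,180),5)
```

```text
(no output)
```

View pics/w1c.png

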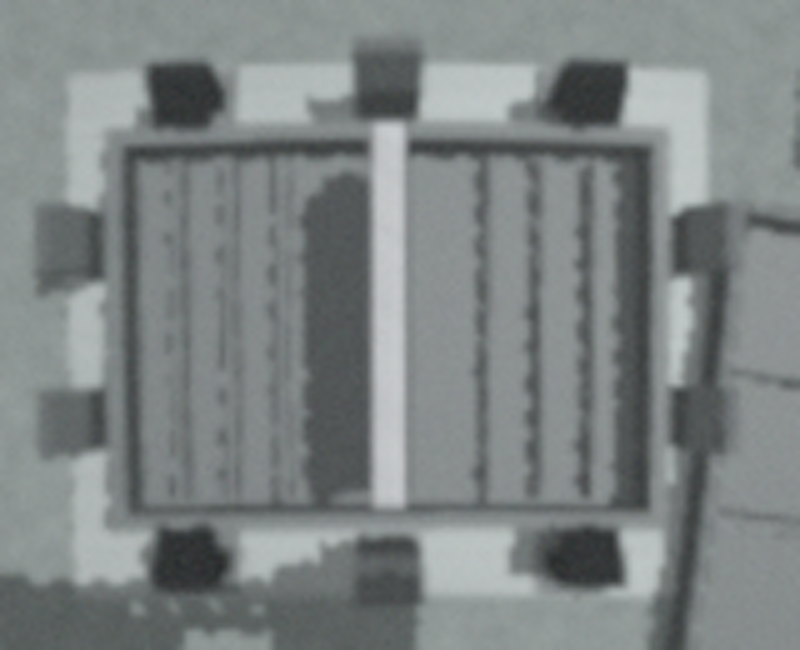

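Run:
```python
from h import *
import pickle
w=pickle.load(open('w1.pkl','rb'))
def P(l,z): 
    q=np.array([atz(w,(240+a/5,50+b/5),z) for a,b in l]); print(q.round(4).tolist(),q.mean(0).round(4)); return q
def ang(a,b): v=b-a; print(np.hypot(*v[:2]).round(4),np.degrees(np.arctan2(v[1],v[0])).round(2))
q=P([(108,130),(668,130),(664,525),(108,525)],.034)
ang(q[0],q[1]);ang(q[3],q[2]);ang(q[3],q[0]);ang(q[2],q[1])
g=P([(372,122),(407,122),(407,507),(372,507)],.105)
ang(g[3],g[0]);ang(g[2],g[1]);ang(g[0],g[1])
```

```text
[[0.5115, -0.2372, 0.034], [0.6641, -0.2118, 0.034], [0.6825, -0.3219, 0.034], [0.5285, -0.3474, 0.034]] [ 0.5966 -0.2796  0.034 ]
0.1547 9.46
0.1561 9.4
0.1115 98.76
0.1117 99.46
[[0.5857, -0.2365, 0.105], [0.5936, -0.2352, 0.105], [0.6083, -0.3238, 0.105], [0.6003, -0.3251, 0.105]] [ 0.597  -0.2801  0.105 ]
0.0898 99.37
0.0898 99.45
0.008 9.47
```

```bash
python3 -c "
from to import *
to([.597,-.280,.075],down(99.4))"
```

```text
now 2.2 [ 0.6085 -0.3614  0.3006] F [0.28 0.01 0.33] op 0.0865
shift [ 82.3   1.5 225.6] turn [0.1 0.  0. ]
```

```bash
python3 -m jog '[[40,1,30,0,0,0],[70,1.5,60,0,0,0],[82.3,1.5,100,0,0,0],[82.3,1.5,145,0,0,0],[82.3,1.5,185,0,0,0],[82.3,1.5,210,0,0,0],[82.3,1.5,225,0,0,0],[82.3,1.5,225,0,0,0],[82.3,1.5,225,0,0,0],[82.3,1.5,225,0,0,0]]' && python3 -m jog '[[0,0,0,0,0,0],[0,0,0,0,0,0],[0,0,0,0,0,0],[0,0,0,0,0,0],[0,0,0,0,0,0],[0,0,0,0,0,0],[0,0,0,0,0,0],[0,0,0,0,0,0],[0,0,0,0,0,0],[0,0,0,0,0,0]]' 0 30
```

```text
clock: 3.2
tcp_pos: [0.5984, -0.2804, 0.0777]
orientation: [[-0.164, 0.987, 0.005], [0.987, 0.164, -0.001], [-0.002, 0.005, -1.0]]
wrist_force: [0.5, 0.0, 0.4]
opening: 0.0869
clock: 4.2
tcp_pos: [0.5984, -0.2804, 0.0777]
orientation: [[-0.163, 0.987, 0.005], [0.987, 0.163, -0.001], [-0.002, 0.005, -1.0]]
wrist_force: [-0.8, -0.3, -0.2]
opening: 0.0152
```

```bash
python3 -m jog '[[0,0,0,0,0,0],[0,0,0,0,0,0],[0,0,0,0,0,0],[0,0,-10,0,0,0],[0,0,-25,0,0,0],[0,0,-50,0,0,0],[0,0,-85,0,0,0],[0,0,-120,0,0,0],[0,0,-150,0,0,0],[0,0,-150,0,0,0]]' 0 30
python3 -c "
from to import *
# viewpoint for stand: stand centre ~(.555,0), tool x = stand y at yaw 73
a=np.radians(73)
to([.56-.13*np.cos(a),0-.13*np.sin(a),.26],down(73))"
```

```text
clock: 5.2
tcp_pos: [0.6009, -0.2806, 0.2345]
orientation: [[-0.164, 0.986, 0.016], [0.986, 0.164, -0.005], [-0.008, 0.015, -1.0]]
wrist_force: [1.4, 0.9, -1.3]
opening: 0.0078
now 5.2 [ 0.6009 -0.2806  0.2345] F [ 1.44  0.87 -1.33] op 0.0078
shift [166.8 -51.9 -27.7] turn [ 1.   0.2 26.4]
```

```bash
python3 -m jog '[[30,-10,-8,0,0,5],[65,-20,-16,0,0,10],[100,-31,-24,0.5,0,16],[135,-42,-28,1,0.2,22],[167,-52,-28,1,0.2,26.4],[167,-52,-28,1,0.2,26.4],[167,-52,-28,1,0.2,26.4],[167,-52,-28,1,0.2,26.4],[167,-52,-28,1,0.2,26.4],[167,-52,-28,1,0.2,26.4]]'
python3 - <<'E'
from h import *
import pickle
w=cam('wrist');im=viewer.snapshot('wrist');pickle.dump(w,open('w2.pkl','wb'));save('w2.png',im)
c=cam('scene')
E
```

```text
clock: 6.2
tcp_pos: [0.522, -0.1251, 0.26]
orientation: [[0.294, 0.956, -0.001], [0.956, -0.294, -0.001], [-0.001, -0.001, -1.0]]
wrist_force: [0.5, -0.5, -2.3]
opening: 0.0076
```

View pics/w2.png

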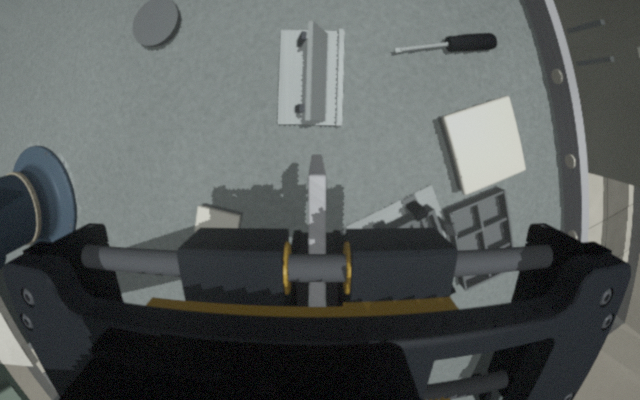

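Run:
```python
from h import *
im=cv2.imread('pics/w2.png')[:,:,::-1]
save('w2c.png',im,(260,10,370,140),4.6)
```

```text
(no output)
```

View pics/w2c.png

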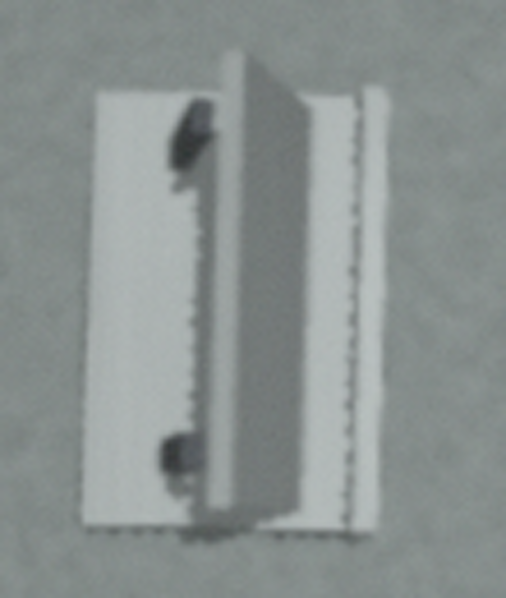

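Run:
```python
from h import *
import pickle
w=pickle.load(open('w2.pkl','rb'))
def seg(a,b,z):
    A,B=[atz(w,(260+x/4.6,10+y/4.6),z) for x,y in (b,a)];v=B-A
    print(A.round(4),B.round(4),((A+B)/2).round(4),np.hypot(*v[:2]).round(4),np.degrees(np.arctan2(v[1],v[0])).round(2))
    return (A+B)/2
f=seg((308,105),(298,512),.012)
l=seg((389,90),(375,532),.021)
t=seg((247,55),(233,505),.0637)
y=np.radians(72.7);x=np.array([np.sin(y),-np.cos(y)])
for q in (l,t): print((q-f)[:2]@x)
# base plate left edge
seg((97,92),(84,525),.012)
```

```text
[ 0.5538 -0.0585  0.012 ] [0.5922 0.0566 0.012 ] [ 0.573 -0.001  0.012] 0.1213 71.55
[ 0.5726 -0.0701  0.021 ] [0.6145 0.0523 0.021 ] [ 0.5936 -0.0089  0.021 ] 0.1293 71.09
[ 0.5374 -0.0523  0.0637] [0.5754 0.0596 0.0637] [0.5564 0.0037 0.0637] 0.1182 71.26
0.02197190896564777
-0.017233840910851193
[ 0.4942 -0.0436  0.012 ] [0.5356 0.0793 0.012 ] [0.5149 0.0179 0.012 ] 0.1297 71.4
```

```bash
cat > st.py <<'E'
from to import *
a=np.radians(71.35); ys=np.array([np.cos(a),np.sin(a),0]); xs=np.array([np.sin(a),-np.cos(a),0]); zh=np.array([0,0,1.])
foot=np.array([.574,-.0015,0]); t=np.radians(20)
up=-np.sin(t)*xs+np.cos(t)*zh; n=np.cos(t)*xs+np.sin(t)*zh
Rst=np.c_[ys,n,-up]
rest=foot-.0133*xs+.0604*zh
def pose(dn,du): return rest+n*dn+up*(du+.0227)
E
python3 -c "
from st import *
print(pose(0,0))
to(pose(.003,.07),Rst);to(pose(.003,.006),Rst)"
```

```text
[0.55404221 0.00523593 0.08173102]
now 6.25 [ 0.522  -0.1249  0.26  ] F [ 0.34 -0.02 -2.05] op 0.0075
shift [134.5 -28.6 111.4] turn [-20.   -0.2   1.6]
now 6.25 [ 0.522  -0.1249  0.26  ] F [ 0.34 -0.02 -2.05] op 0.0075
shift [133.9  -6.6 171.5] turn [-20.   -0.2   1.6]
```

```bash
python3 -m jog '[[40,-10,20,-7,0,0.5],[80,-20,40,-14,0,1],[115,-28,70,-20,-0.2,1.6],[134.5,-28.6,100,-20,-0.2,1.6],[134.5,-28.6,111.4,-20,-0.2,1.6],[134.2,-20,136,-20,-0.2,1.6],[134,-13,154,-20,-0.2,1.6],[134,-9,165,-20,-0.2,1.6],[134,-6.6,171.5,-20,-0.2,1.6],[134,-6.6,171.5,-20,-0.2,1.6]]'
python3 - <<'E'
from st import *
to(pose(.003,.001),Rst)
for n in ('scene','side'):
    im=viewer.snapshot(n); save(n+'3.png',im,(230,110,420,260) if n=='scene' else (270,150,400,270),4)
E
```

```text
clock: 7.25
tcp_pos: [0.5546, 0.0047, 0.0875]
orientation: [[0.32, 0.891, 0.322], [0.947, -0.301, -0.109], [-0.0, 0.34, -0.941]]
wrist_force: [-0.7, -0.9, -0.9]
opening: 0.0077
now 7.25 [0.5546 0.0047 0.0875] F [-0.69 -0.93 -0.92] op 0.0077
shift [0.3 0.4 4.2] turn [-0.1  0.  -0. ]
```

View pics/side3.png

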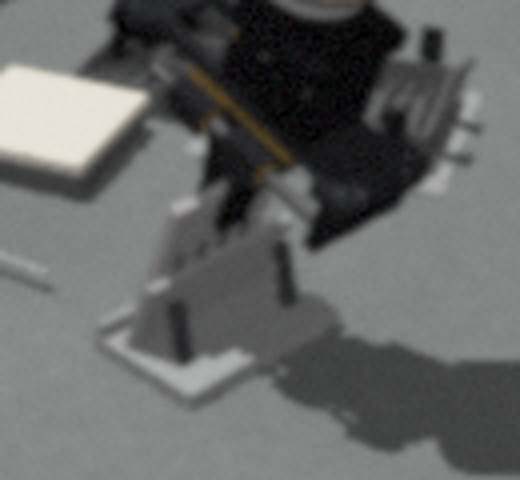

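View pics/scene3.png

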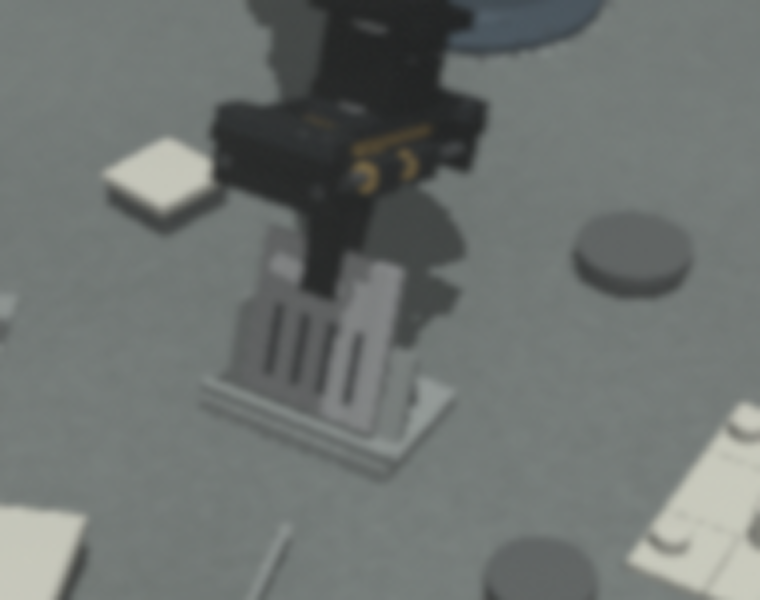

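```bash
python3 -m jog '[[0,0,1,0,0,0],[0,0,2,0,0,0],[0,0,3,0,0,0],[0,0,4,0,0,0],[0,0,5,0,0,0],[0,0,5.5,0,0,0],[0,0,5.5,0,0,0],[0,0,5.5,0,0,0],[0,0,5.5,0,0,0],[0,0,5.5,0,0,0]]'
```

```text
clock: 8.35
tcp_pos: [0.5568, 0.0045, 0.0836]
orientation: [[0.32, 0.89, 0.324], [0.947, -0.301, -0.109], [0.001, 0.342, -0.94]]
wrist_force: [-0.1, 0.4, -1.3]
opening: 0.0079
```

```bash
python3 -m jog '[[0,0,1,0,0,0],[0,0,2,0,0,0],[0,0,3,0,0,0],[0,0,3,0,0,0],[0,0,3,0,0,0],[0,0,3,0,0,0],[0,0,3,0,0,0],[0,0,3,0,0,0],[0,0,3,0,0,0],[0,0,3,0,0,0]]'; python3 -c "
from st import *
to(pose(0,0),Rst)"
```

```text
clock: 9.35
tcp_pos: [0.5578, 0.0043, 0.0815]
orientation: [[0.32, 0.89, 0.325], [0.947, -0.301, -0.109], [0.001, 0.342, -0.94]]
wrist_force: [-3.4, 0.6, 6.7]
opening: 0.0079
now 9.35 [0.5578 0.0043 0.0815] F [-3.36  0.59  6.68] op 0.0079
shift [-0.4 -3.5 -1.6] turn [ 0. -0. -0.]
```

```bash
python3 -m jog '[[0,-0.5,-0.5,0,0,0],[0,-1,-1,0,0,0],[0,-2,-1,0,0,0],[0,-3,-1,0,0,0],[0,-3,-1,0,0,0],[0,-3,-1,0,0,0],[0,-3,-1,0,0,0],[0,-3,-1,0,0,0],[0,-3,-1,0,0,0],[0,-3,-1,0,0,0]]' && python3 -m jog '[[0,0,0,0,0,0],[0,0,0,0,0,0],[0,0,0,0,0,0],[0,0,0,0,0,0],[0,0,0,0,0,0],[0,0,0,0,0,0],[0,0,0,0,0,0],[0,0,0,0,0,0],[0,0,0,0,0,0],[0,0,0,0,0,0]]' 40
```

```text
clock: 10.35
tcp_pos: [0.555, 0.0053, 0.0815]
orientation: [[0.32, 0.89, 0.325], [0.947, -0.301, -0.109], [0.001, 0.343, -0.939]]
wrist_force: [1.0, -0.8, -0.4]
opening: 0.0076
clock: 11.35
tcp_pos: [0.555, 0.0054, 0.0815]
orientation: [[0.32, 0.89, 0.325], [0.947, -0.301, -0.109], [0.001, 0.343, -0.939]]
wrist_force: [-0.2, -0.3, -0.5]
opening: 0.0399
```

Retract straight along the tool, then look.

```bash
python3 -m jog '[[0,0,-5,0,0,0],[0,0,-15,0,0,0],[0,0,-30,0,0,0],[0,0,-50,0,0,0],[0,0,-80,0,0,0],[0,0,-120,0,0,0],[0,0,-160,5,0,0],[0,0,-190,10,0,0],[0,0,-200,15,0,0],[0,0,-200,20,0,0]]'
python3 - <<'E'
from st import *
w=cam('wrist')
for n in ('scene','side','wrist'):
    im=viewer.snapshot(n); save(n+'4.png',im,{'scene':(230,130,420,280),'side':(270,150,400,270)}.get(n),{'wrist':1}.get(n,4))
b=np.radians(18.65)
to([.597,.279,.30],down(161.35))
E
```

```text
clock: 12.35
tcp_pos: [0.4905, 0.028, 0.2732]
orientation: [[0.319, 0.948, 0.004], [0.948, -0.319, 0.002], [0.003, 0.003, -1.0]]
wrist_force: [0.1, 0.3, -1.2]
opening: 0.0404
now 12.5 [0.4904 0.0269 0.2695] F [ 0.25 -0.06  0.16] op 0.0401
shift [273.   20.2 -30. ] turn [  0.1  -0.  -90.1]
```

View pics/side4.png

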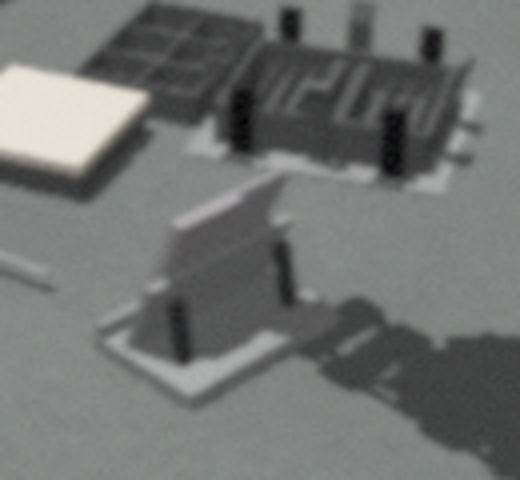

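View pics/scene4.png

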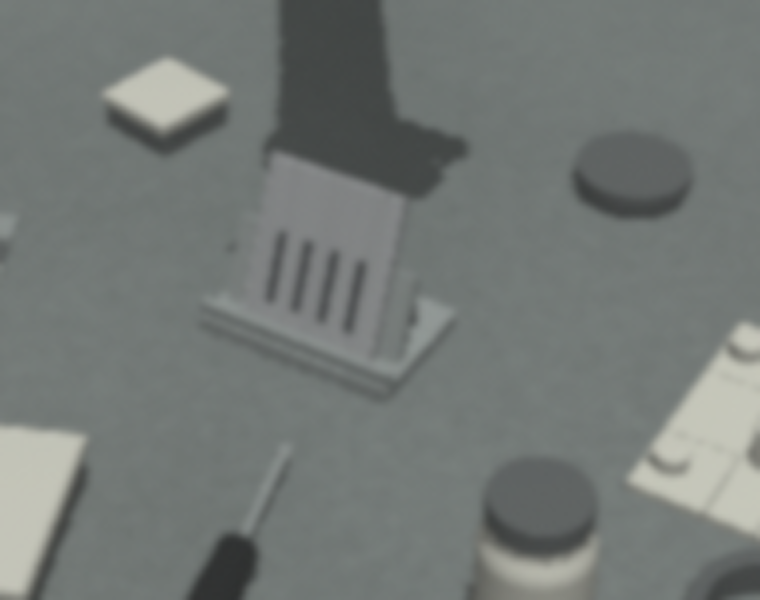

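View pics/wrist4.png

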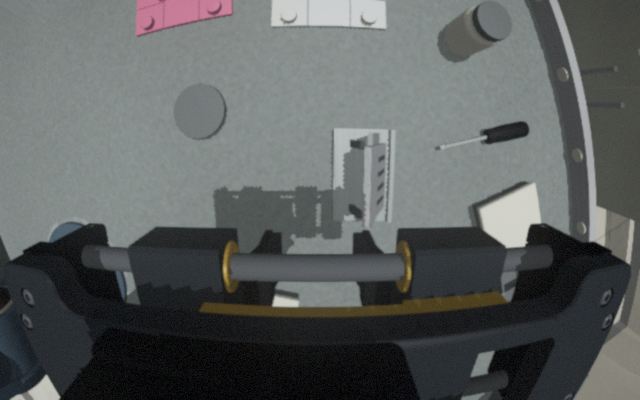

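Run:
```python
from st import *
c=cam('scene')
A,B=[atz(c,(230+x/4,130+y/4),.106) for x,y in ((272,150),(412,193))]
v=B-A; m=(A+B)/2; print(m.round(4),np.hypot(*v[:2]),np.degrees(np.arctan2(v[1],v[0])).round(1),'expected top',(rest+.05*up+.004*n).round(4))
to([.690,.248,.30],down(161.35))
```

```text
[0.5409 0.0094 0.106 ] 0.09125040800299665 74.9 expected top [0.5488 0.007  0.1088]
now 12.5 [0.4904 0.0269 0.2695] F [ 0.25 -0.06  0.16] op 0.0401
shift [273.4 118.2 -29.9] turn [  0.1  -0.  -90.1]
```

```bash
python3 -m jog '[[30,13,-5,0,0,-8],[65,28,-10,0,0,-16.5],[100,43,-15,0,0,-25],[135,58,-20,0,0,-33.5],[170,73,-25,0,0,-42],[205,88,-30,0,0,-50.5],[240,103,-30,0,0,-59],[273,118,-30,0,0,-67.5],[273,118,-30,0,0,-76],[273,118,-30,0,0,-84.5]]' 87 && python3 -m jog '[[0,0,0,0,0,-5.5],[0,0,0,0,0,-5.5],[0,0,0,0,0,-5.5],[0,0,0,0,0,-5.5],[0,0,0,0,0,-5.5],[0,0,0,0,0,-5.5],[0,0,0,0,0,-5.5],[0,0,0,0,0,-5.5],[0,0,0,0,0,-5.5],[0,0,0,0,0,-5.5]]'
python3 - <<'E'
from to import *
import pickle
w=cam('wrist');im=viewer.snapshot('wrist');pickle.dump(w,open('w5.pkl','wb'));save('w5.png',im)
save('w5c.png',im,(220,10,420,170),4)
E
```

```text
clock: 13.5
tcp_pos: [0.6883, 0.25, 0.2992]
orientation: [[-0.916, 0.401, 0.001], [0.401, 0.916, 0.001], [-0.0, 0.002, -1.0]]
wrist_force: [0.1, -0.1, -0.2]
opening: 0.0869
clock: 14.5
tcp_pos: [0.6884, 0.25, 0.2992]
orientation: [[-0.95, 0.311, 0.001], [0.311, 0.95, 0.001], [-0.0, 0.002, -1.0]]
wrist_force: [0.2, 0.3, 0.2]
opening: 0.0869
```

View pics/w5.png

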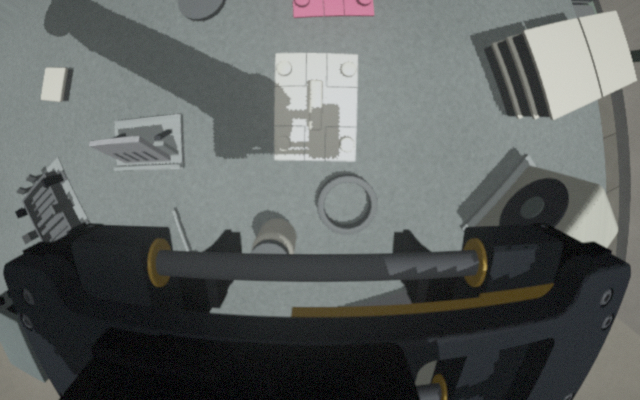

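View pics/w5c.png

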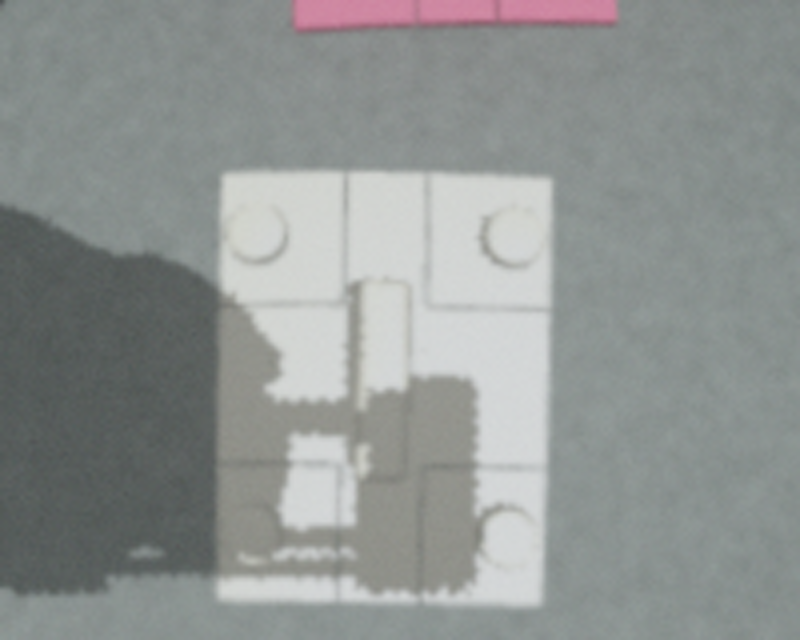

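The wrist view shows two candidates. The white cover is centred near (316,107), and the pink look-alike near (333,5) is to be left alone. I choose the white one: its bar runs vertically near (316,105) and its pads are at the corners.

Run:
```python
from to import *
import pickle
w=pickle.load(open('w5.pkl','rb'))
def P(l,z): 
    q=np.array([atz(w,(220+a/4,10+b/4),z) for a,b in l]); print(q.mean(0).round(4)); return q
def ang(a,b): v=b-a; print(np.hypot(*v[:2]).round(4),np.degrees(np.arctan2(v[1],v[0])).round(2))
q=P([(222,172),(553,177),(543,605),(217,600)],.006)
for a,b in ((0,1),(3,2),(3,0),(2,1)): ang(q[a],q[b])
g=P([(360,280),(411,282),(406,480),(358,478)],.036)
for a,b in ((0,1),(3,2),(3,0),(2,1)): ang(g[a],g[b])
P([(258,233),(515,237),(506,535)],.018)
m=q.mean(0); 
to([m[0],m[1],.015],down(161.35))
```

```text
[0.5967 0.2789 0.006 ]
0.1212 70.97
0.1212 70.95
0.1608 160.88
0.1609 160.88
[0.597  0.2788 0.036 ]
0.0173 69.53
0.0164 69.43
0.0686 161.25
0.0686 160.49
[0.5844 0.299  0.018 ]
now 14.55 [0.6883 0.2501 0.2992] F [-0.5  -0.18 -0.25] op 0.0871
shift [ 96.2  -1.6 284.2] turn [0.1 0.  0.5]
```

```bash
python3 -m jog '[[40,-1,40,0,0,0.5],[75,-1.6,80,0,0,0.5],[96,-1.6,125,0,0,0.5],[96,-1.6,170,0,0,0.5],[96,-1.6,210,0,0,0.5],[96,-1.6,245,0,0,0.5],[96,-1.6,270,0,0,0.5],[96,-1.6,282,0,0,0.5],[96,-1.6,287,0,0,0.5],[96,-1.6,287,0,0,0.5]]' 60 && python3 -c "
from to import *
to([.5968,.2788,.011],down(160.9))"
```

```text
clock: 15.55
tcp_pos: [0.5972, 0.2791, 0.0126]
orientation: [[-0.948, 0.319, 0.001], [0.319, 0.948, 0.002], [-0.001, 0.002, -1.0]]
wrist_force: [0.5, -0.5, -0.0]
opening: 0.0597
now 15.55 [0.5972 0.2791 0.0126] F [ 0.49 -0.53 -0.01] op 0.0597
shift [ 0.3 -0.5  1.6] turn [0.1 0.  0.5]
```

```bash
python3 -m jog '[[0,0,1,0,0,0.5],[0,0,1,0,0,0.5],[0,0,1,0,0,0.5],[0,0,1,0,0,0.5],[0,0,1,0,0,0.5],[0,0,1,0,0,0.5],[0,0,1,0,0,0.5],[0,0,1,0,0,0.5],[0,0,1,0,0,0.5],[0,0,1,0,0,0.5]]' 0 40 && python3 -m jog '[[0,0,-2,0,0,0],[0,0,-8,0,0,0],[0,0,-20,0,0,0],[0,0,-45,0,0,0],[0,0,-80,0,0,0],[0,0,-120,0,0,0],[0,0,-160,0,0,0],[0,0,-200,0,0,0],[0,0,-220,0,0,0],[0,0,-220,0,0,0]]' && python3 -c "
from to import *
to([.597,-.280,.24],down(189.4));to([.50,0,.24],down(175))"
```

```text
clock: 16.55
tcp_pos: [0.5972, 0.2788, 0.0116]
orientation: [[-0.945, 0.328, 0.001], [0.328, 0.945, 0.001], [-0.001, 0.002, -1.0]]
wrist_force: [-1.4, -2.1, 3.3]
opening: 0.018
clock: 17.55
tcp_pos: [0.5981, 0.2804, 0.2364]
orientation: [[-0.945, 0.327, 0.008], [0.327, 0.945, 0.005], [-0.006, 0.008, -1.0]]
wrist_force: [-0.1, 0.1, -2.5]
opening: 0.0178
now 17.55 [0.5981 0.2804 0.2364] F [-0.06  0.11 -2.51] op 0.0178
shift [-182.6 -529.8   -6.6] turn [  0.3   0.5 -28.5]
now 17.55 [0.5981 0.2804 0.2364] F [-0.06  0.11 -2.51] op 0.0178
shift [   0.8 -297.    -5.9] turn [  0.4   0.4 -14.1]
```

```bash
python3 -m jog '[[-10,-30,-3,0.3,0.5,-2],[-23,-66,-6,0.3,0.5,-4],[-37,-106,-7,0.3,0.5,-6],[-50,-146,-7,0.3,0.5,-8],[-64,-186,-7,0.3,0.5,-10],[-78,-226,-7,0.3,0.5,-12],[-91,-265,-7,0.3,0.5,-14],[-105,-305,-7,0.3,0.5,-16],[-118,-342,-7,0.3,0.5,-18],[-128,-372,-7,0.3,0.5,-20]]' && python3 -c "
from to import *
to([.597,-.280,.18],down(189.4))"
```

```text
clock: 18.55
tcp_pos: [0.5959, -0.1163, 0.2395]
orientation: [[-1.0, -0.015, -0.004], [-0.015, 1.0, 0.001], [0.004, 0.001, -1.0]]
wrist_force: [-0.3, -0.0, -1.9]
opening: 0.0174
now 18.55 [ 0.5959 -0.1163  0.2395] F [-0.32 -0.   -1.92] op 0.0174
shift [   1.  -163.8   59.3] turn [ 0.1 -0.2 -8.6]
```

```bash
python3 -m jog '[[0,-30,8,0,-0.2,-2],[1,-65,18,0,-0.2,-4],[1,-100,30,0,-0.2,-6],[1,-135,45,0,-0.2,-8.6],[1,-155,55,0,-0.2,-8.6],[1,-163.8,59.3,0,-0.2,-8.6],[1,-163.8,59.3,0,-0.2,-8.6],[1,-163.8,59.3,0,-0.2,-8.6],[1,-163.8,59.3,0,-0.2,-8.6],[1,-163.8,59.3,0,-0.2,-8.6]]'
python3 - <<'E'
from to import *
import pickle
w=cam('wrist');im=viewer.snapshot('wrist');pickle.dump(w,open('w6.pkl','wb'));save('w6.png',im)
to([.597,-.280,.06],down(189.4))
E
```

```text
clock: 19.55
tcp_pos: [0.5978, -0.2781, 0.181]
orientation: [[-0.986, -0.167, 0.001], [-0.167, 0.986, 0.001], [-0.001, 0.001, -1.0]]
wrist_force: [0.5, 0.0, -3.2]
opening: 0.0178
now 19.6 [ 0.5976 -0.2785  0.1809] F [-0.59  0.16 -2.8 ] op 0.0178
shift [  0.9  -1.4 120.9] turn [0.  0.  0.2]
```

View pics/w6.png

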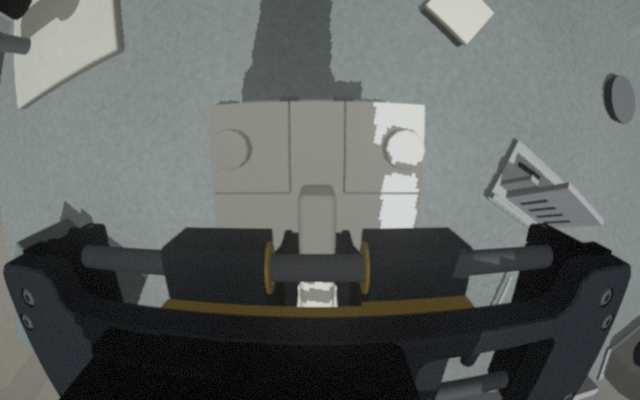

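Run:
```python
from h import *
import pickle
w=pickle.load(open('w6.pkl','rb'));s=robot.state();R=np.array(s['orientation']);p=np.array(s['tcp_pos'])
z=p[2]-.0116+.006
for uv,dz in (((211,102.5),0),((425,102.5),0),((232,149),.012),((405,147),.012)): print((R.T@(atz(w,uv,z+dz)-p)*1000).round(1))
```

```text
[ 82.  -59.1   5.5]
[82.2 60.5  5.6]
[ 56.  -43.9  -6.5]
[57.1 45.8 -6.4]
```

```bash
python3 -m jog '[[0,-1.6,15,0,0,0.2],[0,-1.6,40,0,0,0.2],[0,-1.6,65,0,0,0.2],[0,-1.6,85,0,0,0.2],[0,-1.6,94,0,0,0.2],[0,-1.6,98,0,0,0.2],[0,-1.6,98,0,0,0.2],[0,-1.6,98,0,0,0.2],[0,-1.6,98,0,0,0.2],[0,-1.6,98,0,0,0.2]]'
python3 - <<'E'
from to import *
for n in ('scene','side'):
    im=viewer.snapshot(n); save(n+'7.png',im,(120,120,290,260) if n=='scene' else (285,110,415,220),4.5)
to([.597,-.280,.06],down(189.4))
E
```

```text
clock: 20.6
tcp_pos: [0.5984, -0.2802, 0.0837]
orientation: [[-0.987, -0.162, 0.002], [-0.162, 0.987, 0.0], [-0.002, -0.0, -1.0]]
wrist_force: [-0.0, -0.4, -2.8]
opening: 0.0175
now 20.7 [ 0.5982 -0.2802  0.0834] F [ 0.05 -0.96 -2.6 ] op 0.0177
shift [ 1.2  0.4 23.4] turn [ 0.   0.1 -0. ]
```

View pics/scene7.png

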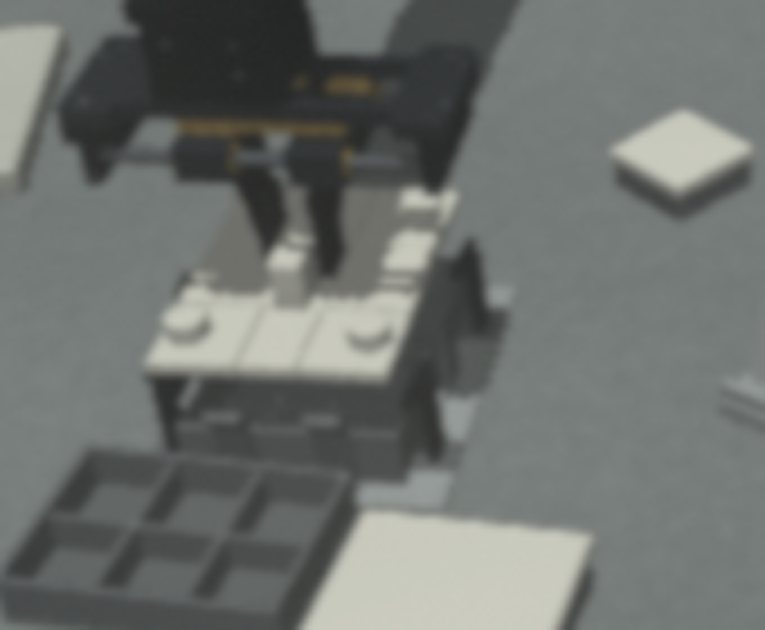

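View pics/side7.png

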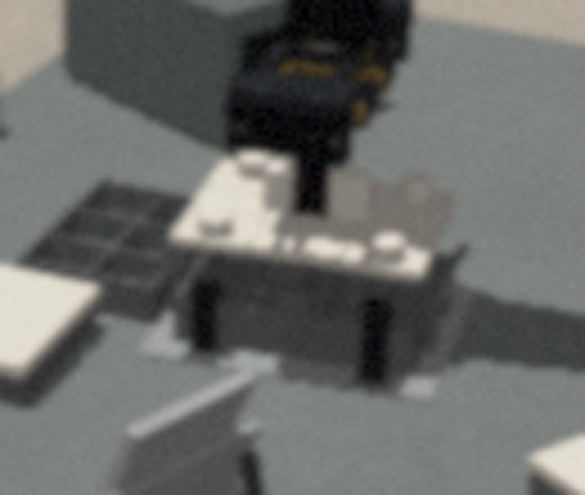

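```bash
python3 -m jog '[[0.4,0.2,3,0,0,0],[0.4,0.2,6,0,0,0],[0.4,0.2,9,0,0,0],[0.4,0.2,12,0,0,0],[0.4,0.2,15,0,0,0],[0.4,0.2,17,0,0,0],[0.4,0.2,19,0,0,0],[0.4,0.2,20,0,0,0],[0.4,0.2,20,0,0,0],[0.4,0.2,20,0,0,0]]'
```

```text
clock: 21.7
tcp_pos: [0.5978, -0.28, 0.0635]
orientation: [[-0.987, -0.163, 0.001], [-0.163, 0.987, 0.001], [-0.001, 0.0, -1.0]]
wrist_force: [-0.3, -0.2, -2.8]
opening: 0.0175
```

```bash
python3 -m jog '[[0,0,1,0,0,0],[0,0,2,0,0,0],[0,0,3,0,0,0],[0,0,4,0,0,0],[0,0,5,0,0,0],[0,0,6,0,0,0],[0,0,6,0,0,0],[0,0,6,0,0,0],[0,0,6,0,0,0],[0,0,6,0,0,0]]'
```

```text
clock: 22.7
tcp_pos: [0.598, -0.2798, 0.0576]
orientation: [[-0.987, -0.163, 0.002], [-0.163, 0.987, 0.001], [-0.002, 0.0, -1.0]]
wrist_force: [-0.6, 2.0, -0.7]
opening: 0.0181
```

```bash
python3 -m jog '[[0,0.5,0.5,0,0,0],[0,0.5,0.5,0,0,0],[0,0.5,0.5,0,0,0],[0,0.5,0.5,0,0,0],[0,0.5,0.5,0,0,0],[0,0.5,0.5,0,0,0],[0,0.5,0.5,0,0,0],[0,0.5,0.5,0,0,0],[0,0.5,0.5,0,0,0],[0,0.5,0.5,0,0,0]]' 35 && python3 -m jog '[[0,0,-5,0,0,0],[0,0,-15,0,0,0],[0,0,-35,0,0,0],[-10,0,-65,0,0,0],[-35,0,-100,0,0,0],[-65,0,-130,0,0,0],[-80,0,-150,0,0,0],[-90,0,-160,0,0,0],[-90,0,-160,0,0,0],[-90,0,-160,0,0,0]]'
python3 - <<'E'
from to import *
import pickle
w=cam('wrist');im=viewer.snapshot('wrist');pickle.dump(w,open('w8.pkl','wb'));save('w8.png',im);save('w8c.png',im,(210,50,430,230),3.6)
im=viewer.snapshot('side'); save('side8.png',im,(285,110,415,220),4.5)
E
```

```text
clock: 23.7
tcp_pos: [0.5979, -0.2793, 0.0571]
orientation: [[-0.987, -0.163, 0.002], [-0.163, 0.987, 0.001], [-0.002, 0.0, -1.0]]
wrist_force: [-0.0, -0.3, -1.0]
opening: 0.0351
clock: 24.7
tcp_pos: [0.6861, -0.2646, 0.2181]
orientation: [[-0.987, -0.163, 0.002], [-0.163, 0.987, 0.0], [-0.002, -0.0, -1.0]]
wrist_force: [0.1, 0.3, -0.4]
opening: 0.035
```

View pics/w8c.png

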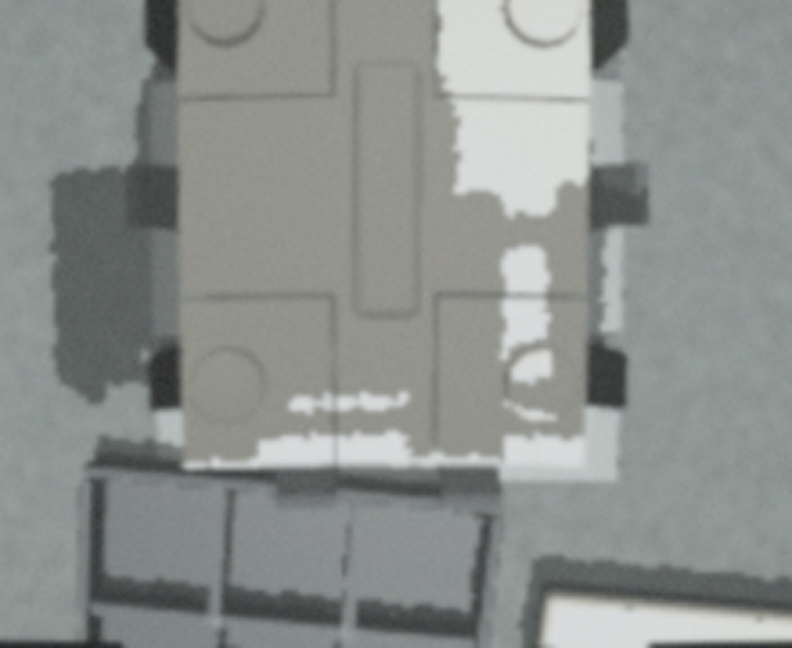

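View pics/side8.png

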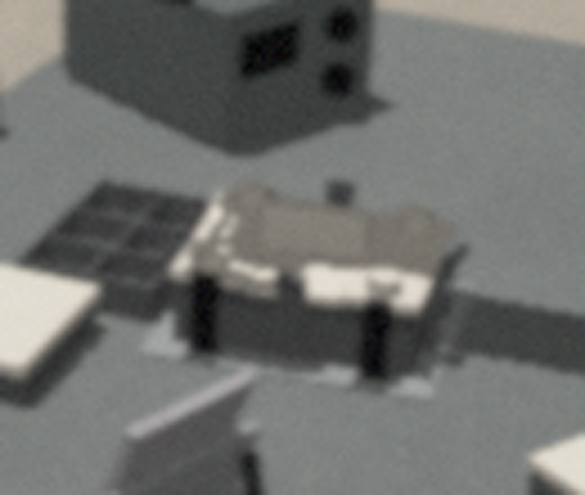

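Run:
```python
from to import *
import pickle
w=pickle.load(open('w8.pkl','rb'))
def a(uv,z): return atz(w,(210+uv[0]/3.6,50+uv[1]/3.6),z)
P=np.array([a(u,.064) for u in ((228,8),(543,8),(545,378),(227,384))]);print(P.round(4),P.mean(0).round(4))
v=P[1]-P[0];print(np.hypot(*v[:2]),np.degrees(np.arctan2(v[1],v[0])));v=P[0]-P[3];print(np.hypot(*v[:2]),np.degrees(np.arctan2(v[1],v[0])))
B=np.array([a(u,.082) for u in ((356,62),(419,64),(416,315),(356,312))]);print('bar',B.mean(0).round(4))
r=rz(np.radians(9.4))
for k,(sx,sy) in enumerate(((1,1),(-1,1),(-1,-1),(1,-1))):
    q=np.array([.597,-.280,0])+r@np.array([.054*sx,.044*sy,0]); print('pad',k,q.round(4))
    to([q[0],q[1],.085],down(99.4))
```

```text
[[ 0.5506 -0.3323  0.064 ]
 [ 0.5361 -0.2444  0.064 ]
 [ 0.6419 -0.2258  0.064 ]
 [ 0.6585 -0.3154  0.064 ]] [ 0.5968 -0.2795  0.064 ]
0.08910295484210583 99.39025957636314
0.1091981671083898 -171.0878718149242
bar [ 0.5972 -0.2791  0.082 ]
pad 0 [ 0.6431 -0.2278  0.    ]
now 24.8 [ 0.6853 -0.2653  0.2167] F [ 0.6  -0.21  0.4 ] op 0.0354
shift [ 35.6  43.8 131.8] turn [ 0.  -0.  89.9]
pad 1 [ 0.5365 -0.2454  0.    ]
now 24.8 [ 0.6853 -0.2653  0.2167] F [ 0.6  -0.21  0.4 ] op 0.0354
shift [143.6  43.7 131.7] turn [ 0.  -0.  89.9]
pad 2 [ 0.5509 -0.3322  0.    ]
now 24.8 [ 0.6853 -0.2653  0.2167] F [ 0.6  -0.21  0.4 ] op 0.0354
shift [143.5 -44.3 131.7] turn [ 0.  -0.  89.9]
pad 3 [ 0.6575 -0.3146  0.    ]
now 24.8 [ 0.6853 -0.2653  0.2167] F [ 0.6  -0.21  0.4 ] op 0.0354
shift [ 35.5 -44.2 131.7] turn [ 0.  -0.  89.9]
```

```bash
python3 -m jog '[[5,5,0,0,0,8.5],[10,12,10,0,0,17],[15,20,20,0,0,25.5],[20,28,30,0,0,34],[25,35,45,0,0,42.5],[30,40,60,0,0,51],[35,43.8,75,0,0,59.5],[35.6,43.8,90,0,0,68],[35.6,43.8,100,0,0,76.5],[35.6,43.8,105,0,0,85]]' 0 && python3 -c "
from to import *
to([.6431,-.2278,.07],down(99.4))"
```

```text
clock: 25.8
tcp_pos: [0.6409, -0.2283, 0.1098]
orientation: [[-0.241, 0.971, -0.004], [0.971, 0.241, 0.001], [0.002, -0.003, -1.0]]
wrist_force: [1.0, 0.3, -0.2]
opening: 0.0006
now 25.8 [ 0.6409 -0.2283  0.1098] F [ 0.97  0.33 -0.18] op 0.0006
shift [-0.1  2.3 39.8] turn [-0.2 -0.1  4.5]
```

Press pad0: down to about z 0.050.

```bash
python3 -m jog '[[0,2.3,12,0,0,2],[0,2.3,25,-0.2,0,4.5],[0,2.3,36,-0.2,0,4.5],[0,2.3,42,-0.2,0,4.5],[0,2.3,46,-0.2,0,4.5],[0,2.3,50,-0.2,0,4.5],[0,2.3,54,-0.2,0,4.5],[0,2.3,58,-0.2,0,4.5],[0,2.3,60,-0.2,0,4.5],[0,2.3,60,-0.2,0,4.5]]'
```

```text
clock: 26.8
tcp_pos: [0.6439, -0.2285, 0.0538]
orientation: [[-0.164, 0.987, 0.001], [0.987, 0.164, -0.001], [-0.001, 0.001, -1.0]]
wrist_force: [-7.3, 0.5, 20.1]
opening: 0.0005
```

```bash
python3 -m jog '[[0,0,3,0,0,0],[0,0,4,0,0,0],[0,0,5,0,0,0],[0,0,6,0,0,0],[0,0,7,0,0,0],[0,0,8,0,0,0],[0,0,8,0,0,0],[0,0,8,0,0,0],[0,0,8,0,0,0],[0,0,8,0,0,0]]'
```

```text
clock: 27.8
tcp_pos: [0.644, -0.2287, 0.0535]
orientation: [[-0.163, 0.987, 0.001], [0.987, 0.163, -0.004], [-0.004, 0.001, -1.0]]
wrist_force: [-15.3, 1.4, 39.4]
opening: 0.0001
```

```bash
python3 -m jog '[[0,0,-12,0,0,0],[0,-5,-35,0,0,0],[0,-50,-40,0,0,0],[0,-90,-40,0,0,0],[0,-109,-40,0,0,0],[0,-109,-40,0,0,0],[0,-109,-40,0,0,0],[0,-109,-40,0,0,0],[0,-109,-40,0,0,0],[0,-109,-40,0,0,0]]'
python3 - <<'E'
from to import *
to([.5365,-.2454,.050],down(99.4))
for n in ('scene','side'):
    im=viewer.snapshot(n); save(n+'9.png',im,(120,120,290,260) if n=='scene' else (285,110,415,220),4.5)
E
```

```text
clock: 28.8
tcp_pos: [0.5374, -0.2457, 0.0933]
orientation: [[-0.164, 0.986, 0.002], [0.986, 0.164, -0.003], [-0.004, 0.001, -1.0]]
wrist_force: [0.9, -0.0, -0.2]
opening: 0.0007
now 28.8 [ 0.5374 -0.2457  0.0933] F [ 0.94 -0.05 -0.22] op 0.0007
shift [ 0.6 -0.9 43.3] turn [0.1 0.2 0. ]
```

View pics/scene9.png

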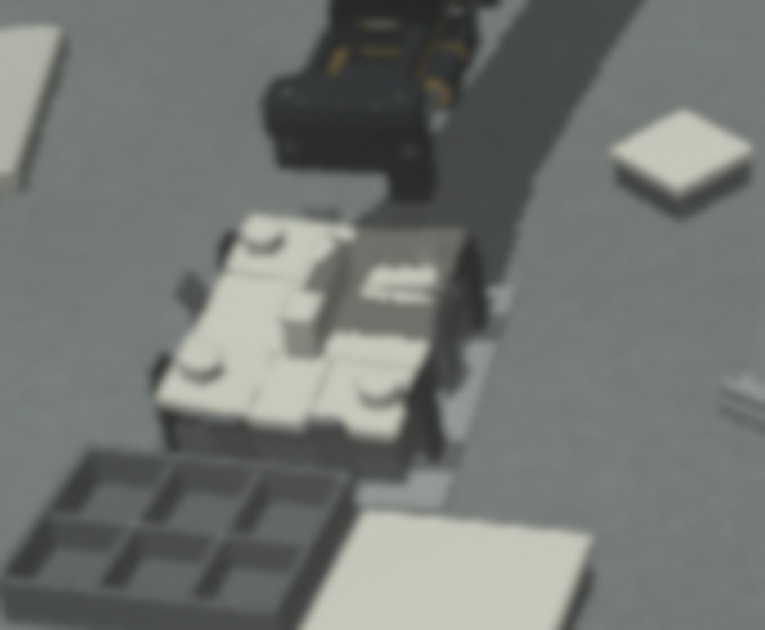

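View pics/side9.png

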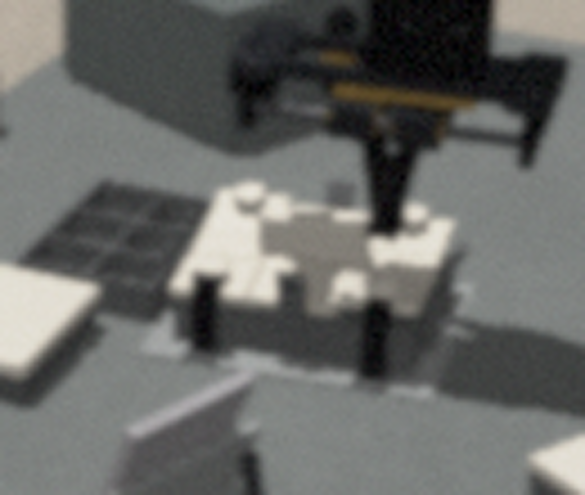

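```bash
python3 -m jog '[[0.6,-0.9,12,0,0.2,0],[0.6,-0.9,22,0,0.2,0],[0.6,-0.9,28,0,0.2,0],[0.6,-0.9,32,0,0.2,0],[0.6,-0.9,36,0,0.2,0],[0.6,-0.9,40,0,0.2,0],[0.6,-0.9,43,0,0.2,0],[0.6,-0.9,45,0,0.2,0],[0.6,-0.9,46,0,0.2,0],[0.6,-0.9,46,0,0.2,0]]'
```

```text
clock: 29.9
tcp_pos: [0.536, -0.2463, 0.0532]
orientation: [[-0.163, 0.987, -0.001], [0.987, 0.163, -0.005], [-0.004, -0.002, -1.0]]
wrist_force: [-14.8, 4.7, 42.7]
opening: 0.0005
```

```bash
python3 -m jog '[[0,0,-12,0,0,0],[-5,0,-38,0,0,0],[-45,0,-45,0,0,0],[-80,0,-45,0,0,0],[-88,0,-45,0,0,0],[-88,0,-45,0,0,0],[-88,0,-45,0,0,0],[-88,0,-45,0,0,0],[-88,0,-45,0,0,0],[-88,0,-45,0,0,0]]' && python3 -c "
from to import *
to([.5509,-.3322,.050],down(99.4))"
```

```text
clock: 30.9
tcp_pos: [0.5506, -0.3319, 0.0986]
orientation: [[-0.165, 0.986, -0.001], [0.986, 0.165, -0.004], [-0.004, -0.002, -1.0]]
wrist_force: [-0.9, -0.2, -0.3]
opening: 0.0006
now 30.9 [ 0.5506 -0.3319  0.0986] F [-0.93 -0.15 -0.29] op 0.0006
shift [-0.2  0.4 48.6] turn [-0.1  0.2  0.1]
```

```bash
python3 -m jog '[[0,0.4,15,0,0,0],[0,0.4,27,0,0,0],[0,0.4,33,0,0,0],[0,0.4,37,0,0,0],[0,0.4,41,0,0,0],[0,0.4,45,0,0,0],[0,0.4,48,0,0,0],[0,0.4,50,0,0,0],[0,0.4,51,0,0,0],[0,0.4,51,0,0,0]]' && python3 -m jog '[[0,0,-12,0,0,0],[0,5,-38,0,0,0],[0,50,-45,0,0,0],[0,90,-45,0,0,0],[0,108,-45,0,0,0],[0,108,-45,0,0,0],[0,108,-45,0,0,0],[0,108,-45,0,0,0],[0,108,-45,0,0,0],[0,108,-45,0,0,0]]' && python3 -c "
from to import *
to([.6575,-.3146,.050],down(99.4))"
```

```text
clock: 31.9
tcp_pos: [0.5511, -0.3316, 0.0522]
orientation: [[-0.164, 0.986, -0.003], [0.986, 0.164, -0.006], [-0.005, -0.003, -1.0]]
wrist_force: [-10.9, 4.1, 30.2]
opening: 0.0005
clock: 32.9
tcp_pos: [0.6568, -0.3144, 0.0969]
orientation: [[-0.163, 0.987, -0.003], [0.987, 0.163, -0.006], [-0.006, -0.004, -1.0]]
wrist_force: [0.7, -0.7, 0.3]
opening: 0.0005
now 32.9 [ 0.6568 -0.3144  0.0969] F [ 0.66 -0.74  0.26] op 0.0005
shift [-0.1  0.8 46.9] turn [-0.2  0.3 -0. ]
```

```bash
python3 -m jog '[[0,0.8,15,0,0.3,0],[0,0.8,26,0,0.3,0],[0,0.8,32,0,0.3,0],[0,0.8,36,0,0.3,0],[0,0.8,40,0,0.3,0],[0,0.8,44,0,0.3,0],[0,0.8,47,0,0.3,0],[0,0.8,49,0,0.3,0],[0,0.8,50,0,0.3,0],[0,0.8,50,0,0.3,0]]' && python3 -m jog '[[0,0,-12,0,0,0],[0,0,-38,0,0,0],[0,0,-75,0,0,0],[-10,0,-110,0,0,0],[-40,-10,-150,0,0,0],[-75,-30,-180,0,0,0],[-80,-54,-200,0,0,0],[-80,-54,-200,0,0,0],[-80,-54,-200,0,0,0],[-80,-54,-200,0,0,0]]'
python3 - <<'E'
from to import *
import pickle
w=cam('wrist');pickle.dump(w,open('w10.pkl','wb'));print(robot.state()['tcp_pos'])
for n in ('wrist','scene','side'):
    im=viewer.snapshot(n); save(n+'10.png',im,{'scene':(140,130,360,280),'side':(285,110,415,240),'wrist':(220,10,420,180)}[n],{'scene':3.6}.get(n,4))
E
```

```text
clock: 33.9
tcp_pos: [0.6577, -0.3154, 0.0523]
orientation: [[-0.162, 0.987, -0.004], [0.987, 0.162, -0.004], [-0.003, -0.004, -1.0]]
wrist_force: [-9.1, 1.6, 26.6]
opening: 0.0008
clock: 34.9
tcp_pos: [0.6187, -0.4002, 0.251]
orientation: [[-0.165, 0.986, -0.005], [0.986, 0.165, -0.001], [-0.001, -0.005, -1.0]]
wrist_force: [-0.5, 0.1, -0.8]
opening: 0.0002
[ 0.61868091 -0.4002159   0.2510459 ]
```

View pics/wrist10.png

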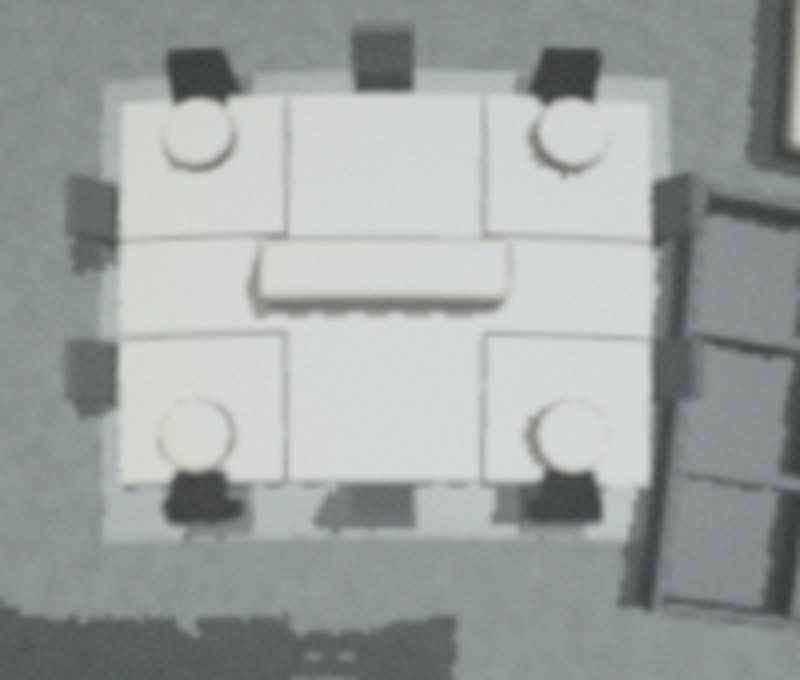

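View pics/scene10.png

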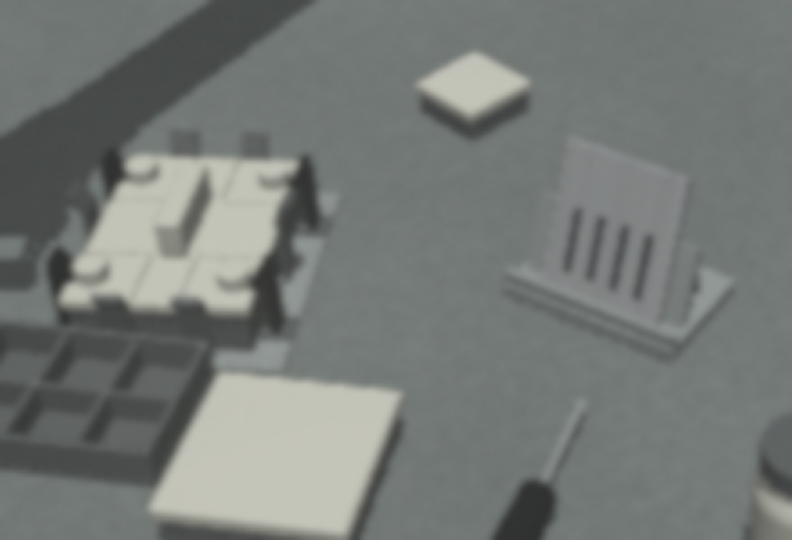

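View pics/side10.png

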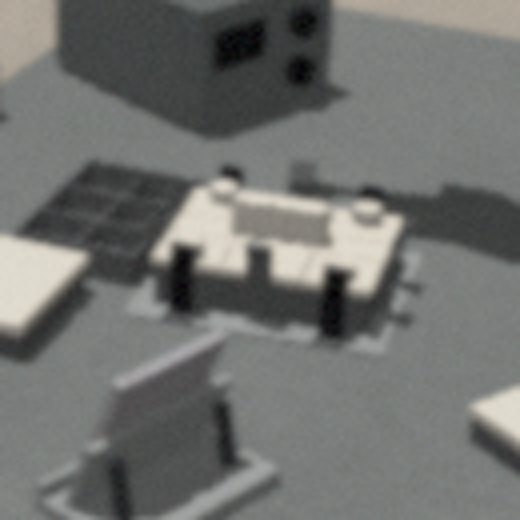

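Run:
```python
from to import *
import pickle
w=pickle.load(open('w10.pkl','rb'));c=cam('scene');d=cam('side')
W=[(570,133),(199,133),(196,436),(572,435)] # pads 0..3 (x right=+x, up=+y)
S={0:(236,276),1:(274,176),2:(142,167),3:(91,268)}
P=[atz(w,(220+a/4,10+b/4),.052) for a,b in W]
for k in range(4):
    # triangulate wrist+scene
    A=[];r=[ray(w,(220+W[k][0]/4,10+W[k][1]/4)),ray(c,(140+S[k][0]/3.6,130+S[k][1]/3.6))]
    M=np.zeros((3,3));v=np.zeros(3)
    for o,dd in r: dd=dd/np.linalg.norm(dd);Q=np.eye(3)-np.outer(dd,dd);M+=Q;v+=Q@o
    print(k,P[k].round(4),'tri',np.linalg.solve(M,v).round(4))
P=np.array(P);print(P.mean(0).round(4));
for a,b in((1,0),(2,3),(2,1),(3,0)):
    v=P[b]-P[a];print(np.hypot(*v[:2]).round(4),np.degrees(np.arctan2(v[1],v[0])).round(1))
print(robot.state()['wrist_force'],robot.state()['clock'])
```

```text
0 [ 0.643  -0.2267  0.052 ] tri [ 0.6437 -0.2246  0.0448]
1 [ 0.5361 -0.2443  0.052 ] tri [ 0.5352 -0.2432  0.0444]
2 [ 0.5506 -0.3349  0.052 ] tri [ 0.5496 -0.3348  0.0468]
3 [ 0.6584 -0.3166  0.052 ] tri [ 0.6592 -0.3164  0.0469]
[ 0.597  -0.2806  0.052 ]
0.1083 9.4
0.1094 9.6
0.0917 99.0
0.0912 99.8
[ 0.05774686 -0.58850682  0.00700992] 35.05
```

```bash
python3 -c "
from plant import workorder
print(workorder.job_done())"
```

```text
the job is handed in; nothing more can be done
None
```

The gauge plate is leaning on the stand and the cover is clipped onto the carrier at all four corners. I handed the job in at about 35 s; the limit was 72 s.

- **Gauge:** I lifted it out of the slot, set it down tilted 20° until it touched the ledge, and let go. The pictures show it leaning on the backstop and squared to the ledge. Its top edge measured 75° against 71° for the ledge. The top also sat about 8 mm further back than a flat lean would put it, so the foot probably slid out towards the lip. I estimate the lean at 27° at most, but did not measure it directly.
- **Cover:** I used the white cover and left the pink look-alike alone. Before pressing, it lay within about 1 mm and 1° of the carrier. I pressed the corners one at a time, and each stopped hard with the tip at 52 to 53.5 mm, under 27 to 43 N.
- **Last checks:** From the last wrist picture the cover is centred within about 1 mm, and its pads line up with the carrier to within about half a degree. The clip noses show over the cover's edges.
- **One disagreement:** Working out pad heights from two cameras gave 44 to 47 mm, below the 47.5 mm lower limit and about 5 to 8 mm under the touch readings. I put that down to imprecise picking in the blurred scene picture. All four agreed within 2.5 mm, so no corner stands up.
- **Bystanders:** I never went to touch them, and they look unmoved where the pictures show them. I did not measure their positions again at the end.

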